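# Level the drone calibration platform with a spirit level and its sprung foot

### The job

Before the drone's sensors can be calibrated, level its platform: set the yellow spirit level, vial up, lengthwise inside the black outline on the aluminium plate and let go of it. Then grip the red foot knob, press it fully down against its spring and, keeping it pressed, turn it until the bubble rests midway between the two black rings. Finish while still gripping the knob and pressing it down, with the bubble centred; do not let go, and leave the other things on the bench where they are.

Things in the scene. Friction and masses are not known exactly. Their poses are not given: they have to be found in the camera images.
- level: yellow bar spirit level, loose, 160 long (its x) x 26 wide (its y) x 38 mm high, 0.3 kg; origin at the centre of its underside, z up. It starts flat on the bench, vial up. In the middle of its top is a green tube vial (centre line 31 mm up, open gap 92 mm long) with two black rings; below the vial the body is a solid bar 24 mm high. Either end may go towards the knob. Grip it across its 26 mm width at the middle.
- bubble (a joint): position of the white bubble (16 mm long) along the level's own x, m; 0 is midway between the rings (ring centres 12.5 mm either side), travel -0.026 to 0.026. It moves towards the higher end, 1.5 mm for each 0.001 rad of tilt, and takes about 2 s to settle. It tells the tilt only while the level rests free on the plate.
- level_spot (a point): centre of the black outline (50 x 176 mm) on top of the aluminium plate; x across the plate, y along it towards the foot knob, z up out of the plate. The plate is 130 x 300 x 12 mm, its top about 60 mm above the bench, hinged across its other end 90 mm from this point (-y), and at most 0.05 rad off level.
- knob_grip (a point): centre of the red foot knob: a round knob 44 mm in diameter, 30 mm high (15 mm above and below this point), standing on the plate 165 mm from level_spot along its y; its underside is 16 mm above the plate. Pads may take it at any angle. It rises and falls with the plate end.
- foot_screw (a joint): angle of the foot knob, rad, grows clockwise seen from above, limits -2.6 to 2.0. Clockwise raises the knob end of the plate: 0.008 rad of plate tilt (about 2 mm at the knob) per rad. Stays where it is left; about 0.1 N m to turn. The angle at which the plate is level differs from time to time, from about -0.6 to 0.6 rad, because the bench leans; at the start the knob end is too low (when pressed).
- play (a joint): spring play of the foot, rad of plate tilt: 0.04 when left alone (knob end about 10 mm too high), 0 when the knob is pressed fully down to its stop. It takes about 6 to 8 N down on the knob to reach the stop; let go, it springs up again.
- battery: bystander: blue and black battery pack, 120 x 42 x 36 mm, origin at the centre of its underside; it and the level may lie in either of two places
- tape: bystander: grey ring of tape, 90 mm across, 24 mm high, origin at the centre of its underside
- driver: bystander: screwdriver with blue handle lying on the bench, about 0.2 m long
- parts_tray: bystander: white open divided tray, 120 x 180 x 35 mm, origin at the centre of its underside
- knob: the same red foot knob as a solid; origin on its axis at the top of the plate, 31 mm below knob_grip; z up, a white mark on its top points along its x
Things that resemble listed ones, but are neither listed nor needed, are in the scene too. Of the things like the level, leave any that is brown or orange; of the rest the smaller one is meant.

How it is judged:
By the outcome, as a careful person would: the job done as asked, in the order asked, and still so for the second after the job is handed in, while the arm keeps its last pose, push and grip.
It also fails if it takes over 67 s, if anything falls off the work surface, if the arm or the gripper's body presses on something with over 40 N, if the wrist force passes 120 N, or if a joint passes its speed limit or range.

### The arm

A 6-joint arm with a two-finger parallel gripper is mounted at the origin on the work surface. World frame = base frame: x ahead of the robot, y to its left, z up, the work surface at z = 0. Lengths are in m, angles in rad, forces in N, time in s.
With the tool pointing down it reaches from about 0.35 to 0.775 m from the base axis. Payload 7.3 kg.
Tool frame: the origin (TCP) lies at the very end of the fingers, on their centre line; the grasp point (between the pads) lies 19 mm behind it; z points along the fingers, y is the direction in which the jaws open and shut (so a half turn about z gives the same grasp; the last joint's range is limited). The gripper opens to 92 mm and grips with 3 to 60 N. Pads are 19 mm wide; open, the fingers measure 130 mm over their backs; the gripper's body (75 mm by 190 mm) begins 47 mm behind the grasp point.
Start: joints at [1.01, 0.342, 1.524, -0, 1.275, -0.146], TCP at [0.212, 0.481, 0.227] pointing down, gripper open.
Joint ranges: [-2.53, 2.53], [-0.77, 2.02], [0.04, 2.7], [-1, 4.14], [0.28, 2.66], [-3.11, 3.11]. Speed limits (rad/s): [2.57, 2.57, 3.14, 3.14, 3.14, 3.14].

### API

Orientations are given as [roll, pitch, yaw] about the fixed x, y, z axes, in that order (R = Rz(yaw) Ry(pitch) Rx(roll)).
In Python, from cell import observe, read_camera, camera_info, hand_in gives the robot as it stands.
- The arm moves only by the tool jog_arm, never from a script. Its argument "rows" is one flat list of numbers, 5 for each row, row after row: the finger opening in mm, from 0 to 91.8, then the shift along the tool's x, y, z in mm, then the turn about the tool's z in degrees. In form: [gripper, tx, ty, tz, roll, gripper, tx, ty, tz, roll, ...]. A call has 1 to 20 rows; each row shifts and turns the commanded pose from where the row before left it, along the tool's axes as they then stand; what a row does not reach is not made up. A row lasts 1/10 s, in which the tool goes at most 50 mm and 8.59 degrees, less where a joint would pass 70% of its speed; a pose out of reach is approached as far as the arm can. A call with a gripper value outside its range is refused whole. The fingers move at their own pace and stop on an object; "grip_force" is the grip in N (left out, the last holds). Time passes only in rows, so rows that do not move let the fingers close. It gives the time, the measured TCP pose, the force and the opening at its end, in the units of the state.
- observe(): the state, without advancing time (a new reading comes with each control period).
- read_camera(name): name is "scene" or "top" or "wrist"; returns (picture, depth): 400x640x3 uint8, red, green, blue; 400x640 float32, m along the optical axis (not along the pixel's ray), 0 where there is no reading.
- camera_info(name): a dict with "fx", "fy", "cx", "cy" (pixels), "distortion" ([k1, k2, p1, p2, k3] as OpenCV has them; the pictures are not rectified), "extrinsics" (4x4, takes a point from camera to world coordinates); the wrist camera has in their place "tool_from_camera" (4x4, takes a point from camera to tool coordinates, whose origin is the TCP and whose axes are the flange's). Camera axes: x right, y up, looking along -z (the intrinsics and any distortion apply to the point x, -y, -z); pixel columns grow to the right and rows downward; lengths in m; the calibration is good to about 2 mm. A picture is of the moment at which its call begins: read the wrist's pose just before it. camera_info takes no time and is no camera call.
- hand_in(): hands the job in, once; it reports no verdict.
The state is a dict: "time": time; "qpos": joint angles; "qvel": joint speeds; "joint_efforts": joint torques, N m; "tool_pos": TCP position; "tool_rot": TCP orientation; "contact_force": force on the tool from outside, world axes, zero at the start; "torque": the same for the moment, N m; "opening": finger opening in m.
Only numpy, scipy, OpenCV 4.12 (cv2) and the standard library are available. Lean on these libraries where they do the work, as an engineer would, in place of code of your own. Each camera call takes 0.05 s, during which the arm holds its last target. There are 200 camera calls.

## Working session

There is one attempt and no reset: what is moved stays moved. The work goes in short steps, Python scripts to look and compute and a tool call to move; the robot and the scene stay as the last step left them, time stands still between calls to the robot, and variables do not carry over. Pictures are saved under pics/ and viewed, about 8 in all and at most 12, crops included, and the job is handed in when it is done.

Besides the shell and the picture viewer there is one more tool, called after "Emit:" as name(argument=value, ...), one argument or row to a line, values as JSON. jog_arm: Moves the arm, as the interface text tells. Its arguments: {"type":"object","properties":{"rows":{"type":"array","items":{"type":"number"}},"grip_force":{"type":"number"}},"required":["rows"]}

```bash
mkdir -p pics; ls
cat > h.py <<'E'
import numpy as np, cv2
from cell import observe, read_camera, camera_info, hand_in
from scipy.spatial.transform import Rotation as R
def Tcam(name,st=None):
    ci=camera_info(name)
    if 'extrinsics' in ci: return ci,np.array(ci['extrinsics'])
    T=np.eye(4);T[:3,:3]=R.from_euler('xyz',st['tool_rot']).as_matrix();T[:3,3]=st['tool_pos']
    return ci,T@np.array(ci['tool_from_camera'])
def snap(name):
    st=observe(); im,d=read_camera(name); ci,T=Tcam(name,st)
    return im,d,ci,T
def cloud(d,ci,T):
    h,w=d.shape; u,v=np.meshgrid(np.arange(w),np.arange(h))
    K=np.array([[ci['fx'],0,ci['cx']],[0,ci['fy'],ci['cy']],[0,0,1.]])
    p=cv2.undistortPoints(np.stack([u,v],-1).reshape(-1,1,2).astype(np.float32),K,np.array(ci['distortion'],float)).reshape(h,w,2)
    P=np.stack([p[...,0]*d,-p[...,1]*d,-d],-1)
    W=P@T[:3,:3].T+T[:3,3]; W[d==0]=np.nan
    return W
def save(n,im): cv2.imwrite('pics/'+n+'.png',cv2.cvtColor(im,cv2.COLOR_RGB2BGR))
E
python3 - <<'E'
from h import *
print(observe())
for n in('top','scene'):
    im,d,ci,T=snap(n); save(n+'0',im); np.savez(n+'0.npz',im=im,W=cloud(d,ci,T)); print(n,T[:3,3],T[:3,2])
E
```

```text
pics
{'time': 0.0, 'qpos': array([ 1.01000335e+00,  3.42705619e-01,  1.52499477e+00,  5.28339959e-06,
        1.27533535e+00, -1.46022030e-01]), 'qvel': array([-9.45005179e-05, -2.72662423e-04,  2.04947365e-03, -3.19487501e-03,
       -7.41759022e-04,  4.92537184e-04]), 'joint_efforts': array([-2.16962289e-03, -4.31250465e+01, -2.44215077e+01,  7.14210025e-02,
        5.61986875e-02, -1.23231071e-04]), 'tool_pos': array([0.2113507 , 0.48016678, 0.22606157]), 'tool_rot': array([-3.14016566e+00, -2.14973195e-04,  2.72682002e+00]), 'contact_force': array([-0.29355525,  1.19396644, -0.57718699]), 'torque': array([-0.05602226, -0.03551411,  0.01382134]), 'opening': 0.09202956971323258}
top [ 0.371866   -0.06958616  1.39107924] [-0.09115199 -0.0140212   0.99573828]
scene [ 1.43687112 -0.11223488  0.80379836] [ 0.78374952 -0.04394036  0.61952073]
```

View pics/top0.png

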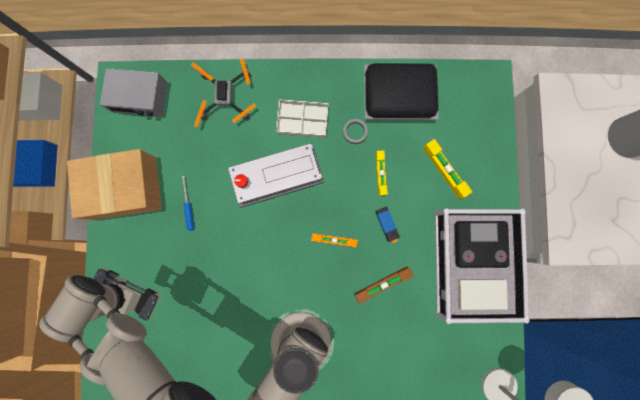

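View pics/scene0.png

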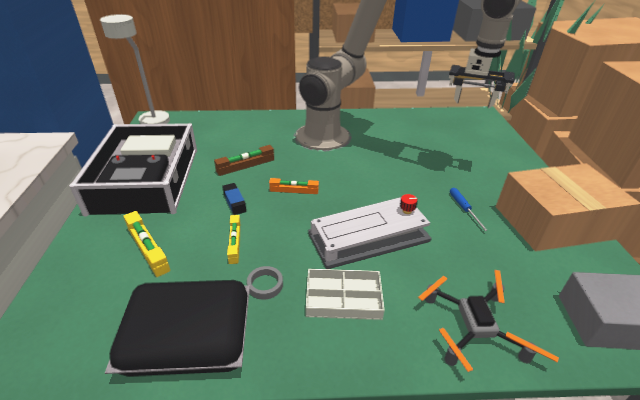

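The top view shows the small yellow level at about (381,173), with the larger decoy at (447,168). The plate outline is at (288,168) and the red knob at (241,181). Next I measure these.

Run:
```python
from h import *
z=np.load('top0.npz'); im=z['im'];W=z['W']
hsv=cv2.cvtColor(im,cv2.COLOR_RGB2HSV)
def roi(u0,u1,v0,v1):
    m=np.zeros(im.shape[:2],bool);m[v0:v1,u0:u1]=1;return m
def rep(n,m):
    P=W[m];P=P[~np.isnan(P[:,0])]
    r=cv2.minAreaRect((P[:,:2]*1000).astype(np.float32)); print(n,len(P),r,np.percentile(P[:,2],[5,50,95]))
nb=~((hsv[...,0]>60)&(hsv[...,0]<95)&(hsv[...,1]>80))
rep('level',roi(365,397,140,205)&((nb)|(W[...,2]>.02))&(W[...,2]>.015))
rep('level_y',roi(365,397,140,205)&(hsv[...,0]>20)&(hsv[...,0]<35)&(hsv[...,1]>120))
rep('knob',roi(225,256,165,195)&((hsv[...,0]<8)|(hsv[...,0]>172))&(hsv[...,1]>150)&(W[...,2]>.09))
m=roi(220,330,135,215)&(W[...,2]>.04)&(W[...,2]<.085)&(hsv[...,1]<60); rep('plate',m)
P=W[m]; c=np.c_[P[:,:2],np.ones(len(P))]; k=np.linalg.lstsq(c,P[:,2],rcond=None)[0];print(k)
rep('larger',roi(420,475,135,200)&(hsv[...,0]>20)&(hsv[...,0]<35)&(hsv[...,1]>120))
for n,(u,v) in dict(tape=(345,131),batt=(387,225),orange=(334,240),driver=(189,216)).items(): print(n,W[v,u])
```

```text
level 321 ((604.722900390625, -285.49945068359375), (159.50048828125, 26.07771873474121), 3.9427032470703125) [0.02043101 0.03620052 0.04204293]
level_y 315 ((609.936279296875, -290.265380859375), (169.2572784423828, 37.042083740234375), 3.560107707977295) [-0.00046895  0.02933792  0.0412591 ]
knob 111 ((562.6629638671875, 200.63504028320312), (38.671653747558594, 38.315731048583984), 1.7451984882354736) [0.11056977 0.11451667 0.11891644]
plate 2997 ((597.44189453125, 93.013916015625), (131.4131622314453, 310.11041259765625), 17.135364532470703) [0.05874482 0.06494968 0.07112385]
[-0.00378632  0.0301766   0.06453135]
larger 727 ((623.70751953125, -533.3309936523438), (242.11300659179688, 62.23313903808594), 34.2275390625) [0.00421914 0.0381272  0.05810955]
tape [ 0.75983894 -0.1584498   0.02042229]
batt [ 0.41645523 -0.30336314  0.0426717 ]
orange [ 0.36335138 -0.11754978  0.03619605]
driver [0.44639223 0.40401738 0.02419813]
```

Emit:
jog_arm(
  rows=[91.8, -20, -15, 0, 0, 91.8, -37.5, -30.5, 0, 0, 91.8, -37.5, -30.5, 0, 0, 91.8, -37.5, -30.5, 0, 0, 91.8, -37.5, -30.5, 0, 0, 91.8, -37.5, -30.5, 0, 0, 91.8, -37.5, -30.5, 0, 0, 91.8, -37.5, -30.5, 0, 0, 91.8, -37.5, -30.5, 0, 0, 91.8, -37.5, -30.5, 0, 0, 91.8, -37.5, -30.5, 0, 0, 91.8, -37.5, -30.5, 0, 0, 91.8, -37.5, -30.5, 0, 0, 91.8, -37.5, -30.5, 0, 0, 91.8, -37.5, -30.5, 0, 0, 91.8, -37.5, -30.5, 0, 0, 91.8, -37.5, -30.5, 0, 0, 91.8, -37.5, -30.5, 0, 0, 91.8, -11, -9, 0, 0],
)

```text
time: 2.0
tool_pos: [0.6052, -0.2897, 0.2248]
tool_rot: [-3.141, -0.001, 2.724]
contact_force: [-0.7, 0.1, -0.2]
opening: 0.0921
```

Emit:
jog_arm(
  rows=[91.8, 0, 0, 10, -6.9, 91.8, 0, 0, 20, -6.9, 91.8, 0, 0, 20, -6.9, 91.8, 0, 0, 20, -7, 91.8, 0, 0, 0, 0, 91.8, 0, 0, 0, 0],
)

```text
time: 2.6
tool_pos: [0.6047, -0.2854, 0.1566]
tool_rot: [3.141, -0.001, -3.076]
contact_force: [0.8, 0.1, -0.3]
opening: 0.092
```

```bash
cat > lev.py <<'E'
from h import *
im,d,ci,T=snap('wrist'); save('w1',im); W=cloud(d,ci,T); hsv=cv2.cvtColor(im,cv2.COLOR_RGB2HSV)
st=observe(); print(st['tool_pos'],st['tool_rot'],T[:3,3],T[:3,2])
m=((hsv[...,0]>20)&(hsv[...,0]<35)&(hsv[...,1]>130)&(W[...,2]>.015)&(W[...,2]<.06))
n,l,s,c=cv2.connectedComponentsWithStats(m.astype(np.uint8)); 
for i in range(1,n):
  if s[i,4]>300:
    P=W[l==i]; print(s[i],cv2.minAreaRect((P[:,:2]*1000).astype(np.float32)),np.percentile(P[:,2],[5,50,95]))
E
python3 lev.py
```

```text
[ 0.60512768 -0.28559597  0.15755131] [-3.14109296e+00  8.75783993e-04 -3.07583073e+00] [ 0.53108612 -0.28905377  0.31449418] [-0.27191277 -0.0186928   0.96214033]
[   0   80  126  168 5289] ((600.2762451171875, -519.574951171875), (176.7718048095703, 18.189350128173828), 34.1890869140625) [0.01684176 0.03222249 0.03510203]
[ 299   98   33  181 3782] ((601.4717407226562, -286.6260986328125), (155.2703094482422, 25.981563568115234), 3.4958415031433105) [0.02291141 0.03706398 0.03878767]
```

Emit:
jog_arm(
  rows=[91.8, 2, -0.5, 25, 0, 91.8, 0, 0, 40, 0, 91.8, 0, 0, 40, 0, 91.8, 0, 0, 30, 0, 91.8, 0, 0, 14, 0, 91.8, 0, 0, 4, 0, 91.8, 0, 0, 0, 0, 20, 0, 0, 0, 0, 20, 0, 0, 0, 0, 20, 0, 0, 0, 0, 20, 0, 0, 0, 0, 20, 0, 0, 0, 0, 20, 0, 0, 0, 0, 20, 0, 0, 0, 0],
  grip_force=25,
)

```text
time: 4.05
tool_pos: [0.6028, -0.286, 0.0037]
tool_rot: [3.141, -0.0, -3.073]
contact_force: [-0.8, 0.6, -0.3]
opening: 0.0401
```

Emit:
jog_arm(
  rows=[20, 0, 0, 0, 0, 20, 0, 0, 0, 0, 20, 0, 0, 0, 0, 20, 0, 0, -15, 0, 20, 0, 0, -40, 0, 20, 0, 0, -50, 0, 20, 0, 0, -50, 0, 20, 0, 0, -40, 0, 20, -4, 40, -15, 0, 20, -4, 45, 0, 0, 20, -4, 45, 0, 0, 20, -5, 45, 0, 0, 20, -5, 45, 0, 0, 20, -5, 45, 0, 0, 20, -5, 40, 0, 0, 20, 0, 20, 0, 0],
)

```text
time: 5.65
tool_pos: [0.6118, 0.0442, 0.2145]
tool_rot: [3.14, 0.0, -3.07]
contact_force: [0.7, -0.3, -2.9]
opening: 0.0257
```

Emit:
jog_arm(
  rows=[20, 0, 0, 0, 5, 20, 0, 0, 0, 8, 20, 0, 0, 0, 8, 20, 0, 0, 0, 8, 20, 0, 0, 0, 8, 20, 0, 0, 0, 8, 20, 0, 0, 0, 8, 20, 0, 0, 0, 8, 20, 0, 0, 0, 8, 20, 0, 0, 0, 7.8, 20, 0, 0, 0, 0, 20, 0, 0, 0, 0, 20, 0, 0, 0, 0],
)

```text
time: 6.95
tool_pos: [0.6123, 0.0404, 0.214]
tool_rot: [3.142, -0.0, 1.873]
contact_force: [0.2, -0.0, -2.5]
opening: 0.0261
```

Run:
```python
from h import *
im,d,ci,T=snap('wrist'); save('w2',im); np.savez('w2.npz',im=im,W=cloud(d,ci,T))
print(observe()['tool_pos'],observe()['tool_rot'],observe()['opening'])
```

```text
[0.61229677 0.04042274 0.21389119] [ 3.14158550e+00 -8.48520600e-05  1.87194218e+00] 0.025694754331956178
```

View pics/w2.png

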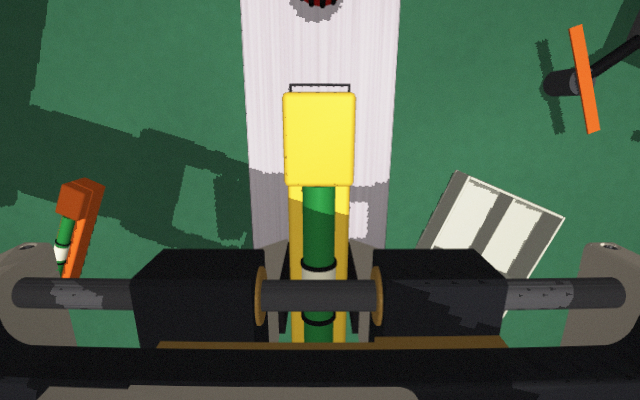

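The level is held aligned with the plate. The far edge of the outline shows at (290–350, 87) and the plate edges at u≈245 and 395.

Run:
```python
from h import *
z=np.load('w2.npz'); im=z['im'];W=z['W']; g=im.max(2)
m=np.zeros(g.shape,bool); m[82:91,285:356]=g[82:91,285:356]<90
v,u=np.nonzero(m); print('outline far edge px',u.min(),u.max(),np.median(v))
for uu in (u.min(),u.max()):
    s=m&(abs(np.arange(640)-uu)<3)[None]; print(np.nanmean(W[s],0))
P=np.nanmean(W[m],0);print('mean',P)
pl=(W[...,2]>.045)&(W[...,2]<.085)&(im.min(2)>60)&(im.max(2)-im.min(2)<45)
pl[:,:230]=0;pl[:,410:]=0;pl[240:]=0
L=[];Rr=[]
for r in range(5,230,3):
    c=np.nonzero(pl[r])[0]
    if len(c)>5: L.append(W[r,c[0]]);Rr.append(W[r,c[-1]])
for A in (L,Rr):
    A=np.array(A); f=cv2.fitLine((A[:,:2]*1000).astype(np.float32),cv2.DIST_HUBER,0,.01,.01).ravel(); print(f,np.degrees(np.arctan2(f[1],f[0])))
q=W[pl]; c=np.c_[q[:,:2],np.ones(len(q))]; print(np.linalg.lstsq(c,q[:,2],rcond=None)[0])
y=(im[...,0]>180)&(im[...,1]>150)&(im[...,2]<80)&(W[...,2]>.2); y[190:]=0
q=W[y]; print('lev end',cv2.minAreaRect((q[:,:2]*1000).astype(np.float32)),np.percentile(q[:,2],[5,50,95]))
```

```text
outline far edge px 289 349 85.0
[0.56243252 0.121187   0.06604844]
[0.60971261 0.1357455  0.06587202]
mean [0.58485631 0.12972877 0.06565801]
[ 2.9424617e-01 -9.5572966e-01  5.4474109e+02  4.4461075e+01] -72.88766
[ 2.9542208e-01 -9.5536685e-01  6.5620331e+02  1.1917539e+02] -72.81715
[-0.00942609  0.0290249   0.06699935]
lev end ((594.3556518554688, 98.90243530273438), (25.56728172302246, 38.095863342285156), 17.416709899902344) [0.24632064 0.2476913  0.24886444]
```

Emit:
jog_arm(
  rows=[20, 4.5, 1, 15, 0, 20, 0, 0, 35, 0, 20, 0, 0, 40, 0, 20, 0, 0, 30, 0, 20, 0, 0, 14, 0, 20, 0, 0, 6, 0, 20, 0, 0, 3, 0, 20, 0, 0, 2, 0, 20, 0, 0, 0, 0, 20, 0, 0, 0, 0],
)

```text
time: 8.0
tool_pos: [0.6126, 0.045, 0.0698]
tool_rot: [3.14, 0.001, 1.87]
contact_force: [0.2, 0.5, -2.5]
opening: 0.0257
```

Emit:
jog_arm(
  rows=[20, 0, 0, 1, 0, 20, 0, 0, 1, 0, 20, 0, 0, 1, 0, 20, 0, 0, 0, 0],
)

```text
time: 8.4
tool_pos: [0.6127, 0.0447, 0.0663]
tool_rot: [3.14, 0.001, 1.87]
contact_force: [1.2, -1.6, 0.9]
opening: 0.0256
```

Emit:
jog_arm(
  rows=[60, 0, 0, 0, 0, 60, 0, 0, 0, 0, 60, 0, 0, 0, 0, 60, 0, 0, -10, 0, 60, 0, 0, -35, 0, 91.8, 0, 0, -45, 0, 91.8, 0, 0, -30, 0, 91.8, 20, 0, -5, 0, 91.8, 40, 0, 0, 0, 91.8, 20, 0, 0, 0, 91.8, 5, 0, 0, 0, 91.8, 0, 0, 0, 0, 91.8, 0, 0, 0, 0],
)

```text
time: 9.7
tool_pos: [0.5874, 0.1254, 0.191]
tool_rot: [3.141, 0.0, 1.869]
contact_force: [-0.5, -0.6, -0.4]
opening: 0.0919
```

Run:
```python
from h import *
im,d,ci,T=snap('wrist'); W=cloud(d,ci,T); save('w3',im)
st=observe();print(st['tool_pos'],st['tool_rot'],st['contact_force'])
hsv=cv2.cvtColor(im,cv2.COLOR_RGB2HSV)
m=((hsv[...,0]<8)|(hsv[...,0]>172))&(hsv[...,1]>150)&(W[...,2]>.08)&(W[...,2]<.14)
P=W[m]; zt=np.percentile(P[:,2],95); Q=P[P[:,2]>zt-.004]
print(len(Q),zt,cv2.minEnclosingCircle((Q[:,:2]*1000).astype(np.float32)),Q[:,:2].min(0),Q[:,:2].max(0))
im2,d2,ci2,T2=snap('scene'); save('s3',cv2.resize(im2[150:300,200:450],None,fx=3,fy=3,interpolation=cv2.INTER_CUBIC))
a=cv2.resize(im,(480,300)); b=cv2.resize(im2[180:280,280:440],(480,300),interpolation=cv2.INTER_CUBIC); save('c3',np.vstack([a,b]))
```

```text
[0.58737732 0.12518464 0.19078801] [3.14149548e+00 2.84979043e-04 1.86885327e+00] [-0.24026359 -0.82243696  0.14832966]
3212 0.11485136959969215 ((563.12451171875, 203.80783081054688), 22.05984878540039) [0.54142244 0.18181533] [0.58517832 0.22535588]
```

View pics/c3.png

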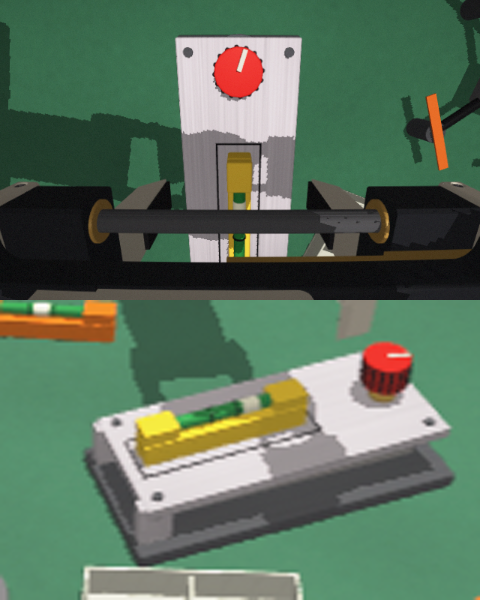

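Emit:
jog_arm(
  rows=[91.8, 25, 0, 0, 0, 91.8, 40, 0, 0, 0, 91.8, 17, 0, 10, 0, 91.8, 0, 0, 35, 0, 91.8, 0, 0, 35, 0, 91.8, 0, 0, 22, 0, 91.8, 0, 0, 7, 0, 91.8, 0, 0, 1, 0, 30, 0, 0, 0, 0, 30, 0, 0, 0, 0, 30, 0, 0, 0, 0, 30, 0, 0, 0, 0, 30, 0, 0, 0, 0, 30, 0, 0, 0, 0, 30, 0, 0, 0, 0, 30, 0, 0, 0, 0],
  grip_force=35,
)

```text
time: 11.4
tool_pos: [0.5627, 0.2046, 0.0808]
tool_rot: [-3.141, -0.0, 1.87]
contact_force: [-1.7, 0.1, 1.7]
opening: 0.0433
```

Gripped (43–44 mm). Next I press down gradually.

Emit:
jog_arm(
  rows=[30, 0, 0, 2, 0, 30, 0, 0, 2, 0, 30, 0, 0, 2, 0, 30, 0, 0, 1, 0, 30, 0, 0, 0, 0],
)

```text
time: 11.9
tool_pos: [0.5624, 0.2056, 0.0744]
tool_rot: [3.141, -0.001, 1.87]
contact_force: [-5.3, 3.1, 8.5]
opening: 0.0436
```

Emit:
jog_arm(
  rows=[30, 0, 0, 1, 0, 30, 0, 0, 1, 0, 30, 0, 0, 0, 0],
)

```text
time: 12.2
tool_pos: [0.5623, 0.2059, 0.0725]
tool_rot: [3.141, -0.002, 1.87]
contact_force: [-5.6, 3.9, 7.9]
opening: 0.0435
```

Emit:
jog_arm(
  rows=[30, 0, 0, 1, 0, 30, 0, 0, 0, 0],
)

```text
time: 12.4
tool_pos: [0.5623, 0.206, 0.0716]
tool_rot: [3.141, -0.002, 1.87]
contact_force: [-5.6, 3.8, 9.8]
opening: 0.0433
```

Emit:
jog_arm(
  rows=[30, 0, 0, 1, 0, 30, 0, 0, 0, 0],
)

```text
time: 12.6
tool_pos: [0.5622, 0.2061, 0.0706]
tool_rot: [3.141, -0.002, 1.87]
contact_force: [-5.8, 5.2, 8.6]
opening: 0.0433
```

Emit:
jog_arm(
  rows=[30, 0, 0, 1, 0, 30, 0, 0, 0, 0],
)

```text
time: 12.8
tool_pos: [0.5622, 0.2061, 0.0702]
tool_rot: [3.141, -0.002, 1.87]
contact_force: [-7.8, 6.1, 12.0]
opening: 0.0432
```

Emit:
jog_arm(
  rows=[30, 0, 0, 1, 0, 30, 0, 0, 0, 0],
)

```text
time: 13.0
tool_pos: [0.5623, 0.2062, 0.07]
tool_rot: [3.14, -0.002, 1.87]
contact_force: [-9.9, 4.7, 17.8]
opening: 0.0434
```

Emit:
jog_arm(
  rows=[30, 0.5, -0.5, -0.2, 4, 30, 0, 0, -0.2, 6, 30, 0, 0, -0.2, 6, 30, 0, 0, -0.2, 6, 30, 0, 0, -0.2, 6, 30, 0, 0, -0.2, 6, 30, 0, 0, -0.2, 6, 30, 0, 0, 0, 0, 30, 0, 0, 0, 0, 30, 0, 0, 0, 0, 30, 0, 0, 0, 0, 30, 0, 0, 0, 0, 30, 0, 0, 0, 0, 30, 0, 0, 0, 0, 30, 0, 0, 0, 0, 30, 0, 0, 0, 0, 30, 0, 0, 0, 0, 30, 0, 0, 0, 0, 30, 0, 0, 0, 0, 30, 0, 0, 0, 0],
)

```text
time: 15.0
tool_pos: [0.5636, 0.2059, 0.0716]
tool_rot: [3.138, -0.003, 1.172]
contact_force: [-2.6, 2.2, 14.1]
opening: 0.0431
```

Run:
```python
from h import *
st=observe();print(st['qpos'][5],st['tool_pos'],st['contact_force'])
im,d,ci,T=snap('wrist'); im2,d2,ci2,T2=snap('scene'); im3,_,_,_=snap('top')
np.savez('c4.npz',w=im,s=im2,t=im3,Ws=cloud(d2,ci2,T2))
a=cv2.resize(im,(320,200)); c=cv2.resize(im3[140:210,220:332],(320,200),interpolation=cv2.INTER_CUBIC); b=cv2.resize(im2[195:275,290:418],(640,400),interpolation=cv2.INTER_CUBIC); save('c4',np.vstack([np.hstack([a,c]),b]))
```

```text
0.6206646174742305 [0.56358701 0.20586851 0.07156728] [-2.59521742  2.20695087 14.09756614]
```

View pics/c4.png

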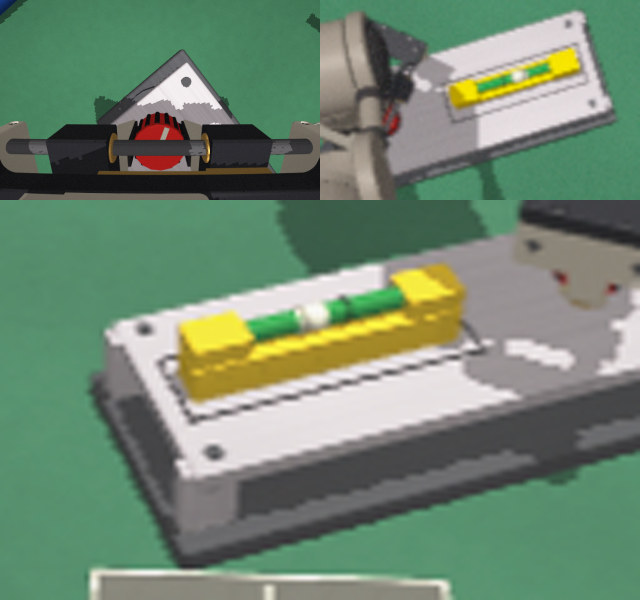

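The bubble is left of centre, towards the hinge end, and both fixed cameras see it. I'll measure it along the projected vial line.

```bash
cat > bub.py <<'E'
from h import *
from scipy.ndimage import map_coordinates
from scipy.optimize import minimize_scalar
def prof(name,im,verbose=False):
    ci=camera_info(name);T=np.linalg.inv(np.array(ci['extrinsics']))
    K=np.array([[ci['fx'],0,ci['cx']],[0,ci['fy'],ci['cy']],[0,0,1.]])
    s=np.arange(-60,60.5,.5)/1000; a=np.radians(107.15); ax=np.array([np.cos(a),np.sin(a)])
    X=np.c_[.612+s*ax[0],.045+s*ax[1],np.full(len(s),.061+.031)]
    C=X@T[:3,:3].T+T[:3,3]; C=C*[1,-1,-1]
    p=cv2.projectPoints(C,np.zeros(3),np.zeros(3),K,np.array(ci['distortion'],float))[0][:,0]
    t=p[-1]-p[0]; n=np.array([-t[1],t[0]])/np.linalg.norm(t)
    f=im.astype(float); best=None
    for o in np.arange(-4,4.1,.25):
        q=p+o*n
        r=np.stack([map_coordinates(f[...,k],[q[:,1],q[:,0]],order=1) for k in range(3)],1)
        g=((r[:,1]-r[:,0])>30).sum()+ (r.min(1)>120).sum()
        if best is None or g>best[0]: best=(g,o,r)
    g,o,r=best
    # mean over +-1 px band
    rr=np.mean([np.stack([map_coordinates(f[...,k],[(p+(o+e)*n)[:,1],(p+(o+e)*n)[:,0]],order=1) for k in range(3)],1) for e in(-.7,0,.7)],0)
    s=s*1000
    yel=rr[:,0]-rr[:,2]; L=s<0
    th=yel.max()*.5
    lo=s[(yel>th)&(s<-25)].max(); hi=s[(yel>th)&(s>25)].min()
    w=np.clip(rr[:,2]-.45*rr[:,2].max(),0,None)*((s>lo+3)&(s<hi-3))
    b=(w*s).sum()/w.sum(); c=(lo+hi)/2
    print(name,'off',o,'gap',lo,hi,'bubble rel centre %.2f mm'%((b-c)*92/(hi-lo)))
    if verbose: print(np.c_[s,rr][::6].astype(int).tolist())
if __name__=='__main__':
    import sys
    st=observe(); print(st['time'],st['qpos'][5],st['tool_pos'],st['contact_force'])
    for n in('scene','top'):
        for k in range(2): prof(n,read_camera(n)[0],len(sys.argv)>1 and k==0)
E
python3 bub.py v
```

```text
15.15 0.6206271740337052 [0.56356912 0.20589167 0.07156934] [-3.48717479  1.59135663 13.85167471]
scene off -1.5 gap -44.0 47.0 bubble rel centre -2.79 mm
[[-60, 246, 236, 64], [-57, 246, 236, 64], [-54, 246, 236, 64], [-51, 246, 236, 64], [-48, 246, 236, 71], [-45, 234, 223, 107], [-42, 177, 205, 146], [-39, 142, 200, 153], [-36, 138, 197, 149], [-33, 148, 201, 158], [-30, 148, 202, 158], [-27, 146, 202, 157], [-24, 143, 200, 154], [-21, 145, 200, 155], [-18, 152, 204, 161], [-15, 169, 205, 169], [-12, 219, 217, 202], [-9, 224, 221, 208], [-6, 240, 237, 232], [-3, 240, 238, 234], [0, 236, 236, 227], [3, 201, 221, 194], [6, 162, 206, 167], [9, 150, 200, 158], [12, 126, 173, 135], [15, 118, 151, 124], [18, 144, 184, 151], [21, 157, 203, 165], [24, 153, 203, 162], [27, 154, 202, 162], [30, 153, 202, 161], [33, 153, 206, 162], [36, 148, 201, 158], [39, 128, 180, 137], [42, 107, 157, 109], [45, 121, 156, 83], [48, 193, 198, 63], [51, 242, 230, 64], [54, 246, 235, 64], [57, 246, 236, 64], [60, 245, 235, 64]]
scene off -1.5 gap -44.0 47.0 bubble rel centre -2.78 mm
top off 4.0 gap -47.0 46
[... 249 characters left out ...]
30, 208, 197, 148], [-27, 213, 202, 153], [-24, 217, 206, 163], [-21, 215, 204, 160], [-18, 212, 200, 157], [-15, 215, 205, 161], [-12, 219, 208, 164], [-9, 215, 204, 169], [-6, 210, 200, 166], [-3, 214, 205, 160], [0, 218, 207, 161], [3, 215, 205, 159], [6, 211, 201, 151], [9, 215, 204, 155], [12, 216, 204, 162], [15, 214, 202, 157], [18, 213, 202, 156], [21, 216, 206, 156], [24, 217, 208, 156], [27, 214, 203, 152], [30, 209, 200, 147], [33, 213, 204, 147], [36, 216, 205, 154], [39, 217, 207, 163], [42, 212, 202, 158], [45, 209, 197, 136], [48, 217, 202, 98], [51, 223, 207, 66], [54, 226, 207, 38], [57, 226, 207, 61], [60, 225, 207, 62]]
top off 4.0 gap -47.0 46.5 bubble rel centre -0.29 mm
```

```bash
python3 - <<'E'
s=open('bub.py').read()
s=s.replace("g=((r[:,1]-r[:,0])>30).sum()+ (r.min(1)>120).sum()","g=np.clip(r[:,1]-r[:,0],0,60).sum()").replace("-4,4.1,.25","-5,5.1,.25")
s=s.replace("w=np.clip(rr[:,2]-.45*rr[:,2].max(),0,None)*((s>lo+3)&(s<hi-3))","i=(s>lo+6)&(s<hi-6); wh=np.where(i,rr[:,0],0); th=(np.median(wh[i])+wh.max())/2; w=(wh>th)*1.; print('white',s[w>0].min(),s[w>0].max(),end=' ')")
open('bub.py','w').write(s)
E
python3 bub.py
```

```text
15.35 0.6206230982673492 [0.56354905 0.20588431 0.07156175] [-3.46309185  2.85167915 14.30887074]
white -13.5 4.0 scene off 0.0 gap -43.0 49.5 bubble rel centre -7.96 mm
white -13.5 4.0 scene off 0.0 gap -43.0 49.5 bubble rel centre -7.96 mm
white -16.0 1.5 top off 0.75 gap -46.0 45.0 bubble rel centre -6.82 mm
white -16.0 1.5 top off 0.75 gap -46.0 45.0 bubble rel centre -6.82 mm
```

Emit:
jog_arm(
  rows=[30, 0, 0, -0.2, 5, 30, 0, 0, -0.2, 6, 30, 0, 0, -0.2, 6, 30, 0, 0, -0.2, 6, 30, 0, 0, -0.2, 5, 30, 0, 0, 0, 0, 30, 0, 0, 0, 0, 30, 0, 0, 0, 0, 30, 0, 0, 0, 0, 30, 0, 0, 0, 0, 30, 0, 0, 0, 0, 30, 0, 0, 0, 0, 30, 0, 0, 0, 0, 30, 0, 0, 0, 0, 30, 0, 0, 0, 0, 30, 0, 0, 0, 0, 30, 0, 0, 0, 0, 30, 0, 0, 0, 0, 30, 0, 0, 0, 0, 30, 0, 0, 0, 0],
)

```text
time: 17.55
tool_pos: [0.5643, 0.2052, 0.0725]
tool_rot: [3.139, -0.005, 0.683]
contact_force: [-0.5, -0.4, 13.5]
opening: 0.0433
```

Emit:
jog_arm(
  rows=[30, 0, 0, 0, 0, 30, 0, 0, 0, 0, 30, 0, 0, 0, 0, 30, 0, 0, 0, 0, 30, 0, 0, 0, 0, 30, 0, 0, 0, 0],
)

```text
time: 18.15
tool_pos: [0.5643, 0.2052, 0.0725]
tool_rot: [3.139, -0.005, 0.683]
contact_force: [0.2, 0.1, 13.4]
opening: 0.0437
```

```bash
python3 bub.py v
```

```text
18.15 1.1092734380127647 [0.56426323 0.2052473  0.07254574] [ 0.22389667  0.06208629 13.44336376]
white -7.5 10.5 scene off -0.5 gap -43.5 49.0 bubble rel centre -1.24 mm
[[-60, 246, 236, 65], [-57, 246, 236, 65], [-54, 246, 236, 64], [-51, 246, 236, 64], [-48, 245, 235, 64], [-45, 229, 220, 73], [-42, 135, 190, 91], [-39, 83, 185, 102], [-36, 83, 183, 104], [-33, 83, 185, 105], [-30, 77, 185, 100], [-27, 78, 183, 100], [-24, 82, 183, 104], [-21, 86, 185, 107], [-18, 82, 184, 103], [-15, 76, 181, 99], [-12, 74, 158, 92], [-9, 115, 160, 117], [-6, 215, 226, 203], [-3, 244, 244, 236], [0, 245, 245, 239], [3, 246, 245, 239], [6, 244, 245, 237], [9, 213, 233, 200], [12, 119, 188, 126], [15, 73, 142, 88], [18, 82, 155, 98], [21, 81, 180, 102], [24, 80, 183, 102], [27, 82, 182, 104], [30, 86, 185, 107], [33, 81, 188, 103], [36, 79, 185, 102], [39, 79, 178, 101], [42, 75, 174, 96], [45, 81, 174, 91], [48, 140, 185, 77], [51, 226, 220, 67], [54, 245, 234, 64], [57, 246, 236, 64], [60, 244, 231, 63]]
white -7.5 10.5 scene off -0.5 gap -43.5 49.0 bubble rel centre -1.24 mm
white -12.0 6.5 top 
[... 234 characters left out ...]
[-33, 68, 171, 80], [-30, 71, 172, 81], [-27, 68, 172, 76], [-24, 65, 171, 74], [-21, 68, 171, 78], [-18, 72, 170, 80], [-15, 92, 159, 87], [-12, 154, 183, 140], [-9, 211, 217, 194], [-6, 234, 234, 217], [-3, 238, 236, 218], [0, 237, 235, 215], [3, 221, 225, 202], [6, 172, 200, 160], [9, 111, 168, 107], [12, 73, 150, 78], [15, 68, 160, 76], [18, 65, 171, 79], [21, 60, 173, 76], [24, 61, 171, 75], [27, 71, 172, 79], [30, 71, 175, 82], [33, 65, 173, 78], [36, 64, 172, 76], [39, 71, 172, 79], [42, 100, 175, 77], [45, 166, 190, 32], [48, 226, 217, 0], [51, 244, 227, 0], [54, 244, 226, 0], [57, 226, 205, 0], [60, 201, 178, 0]]
white -12.0 6.5 top off 0.75 gap -46.0 45.0 bubble rel centre -2.27 mm
```

Emit:
jog_arm(
  rows=[30, 0, 0, -0.1, 3.5, 30, 0, 0, -0.1, 3.5, 30, 0, 0, 0, 0, 30, 0, 0, 0, 0, 30, 0, 0, 0, 0, 30, 0, 0, 0, 0, 30, 0, 0, 0, 0, 30, 0, 0, 0, 0, 30, 0, 0, 0, 0, 30, 0, 0, 0, 0, 30, 0, 0, 0, 0, 30, 0, 0, 0, 0, 30, 0, 0, 0, 0, 30, 0, 0, 0, 0, 30, 0, 0, 0, 0, 30, 0, 0, 0, 0, 30, 0, 0, 0, 0, 30, 0, 0, 0, 0, 30, 0, 0, 0, 0, 30, 0, 0, 0, 0],
)

```text
time: 20.35
tool_pos: [0.5644, 0.205, 0.0728]
tool_rot: [3.139, -0.005, 0.561]
contact_force: [0.6, -1.6, 13.3]
opening: 0.0434
```

Emit:
jog_arm(
  rows=[30, 0, 0, 0, 0, 30, 0, 0, 0, 0, 30, 0, 0, 0, 0, 30, 0, 0, 0, 0, 30, 0, 0, 0, 0, 30, 0, 0, 0, 0, 30, 0, 0, 0, 0, 30, 0, 0, 0, 0],
)

```text
time: 21.15
tool_pos: [0.5644, 0.205, 0.0728]
tool_rot: [3.139, -0.005, 0.561]
contact_force: [0.3, -2.3, 13.3]
opening: 0.0432
```

```bash
sed -i "s/    if verbose: .*/    j=(abs(s-b)<17); print('G',name,[(float(x),int(y)) for x,y in zip(s[j][::2],rr[j][::2,1])]) if verbose else 0/" bub.py; python3 bub.py v
python3 - <<'E'
from h import *
i=read_camera('scene')[0]; t=read_camera('top')[0]
save('c5',np.vstack([cv2.resize(i[208:238,323:387],(640,300),interpolation=cv2.INTER_CUBIC),cv2.resize(t[153:183,256:320],(640,300),interpolation=cv2.INTER_CUBIC)]))
E
```

```text
21.15 1.2314492868238023 [0.56442476 0.20499078 0.07280413] [ 0.26991828 -2.28017089 13.25091261]
white -6.0 12.0 scene off 0.0 gap -43.0 49.5 bubble rel centre -0.25 mm
G scene [(-13.5, 172), (-12.5, 159), (-11.5, 144), (-10.5, 131), (-9.5, 131), (-8.5, 135), (-7.5, 152), (-6.5, 181), (-5.5, 209), (-4.5, 230), (-3.5, 237), (-2.5, 242), (-1.5, 243), (-0.5, 243), (0.5, 244), (1.5, 244), (2.5, 244), (3.5, 244), (4.5, 244), (5.5, 244), (6.5, 244), (7.5, 243), (8.5, 241), (9.5, 239), (10.5, 231), (11.5, 214), (12.5, 195), (13.5, 170), (14.5, 151), (15.5, 135), (16.5, 132), (17.5, 141), (18.5, 150), (19.5, 161)]
white -6.0 12.0 scene off 0.0 gap -43.0 49.5 bubble rel centre -0.25 mm
white -10.5 8.0 top off 0.5 gap -46.0 45.0 bubble rel centre -0.76 mm
G top [(-18.0, 168), (-17.0, 164), (-16.0, 159), (-15.0, 155), (-14.0, 153), (-13.0, 159), (-12.0, 169), (-11.0, 180), (-10.0, 192), (-9.0, 203), (-8.0, 213), (-7.0, 222), (-6.0, 227), (-5.0, 230), (-4.0, 233), (-3.0, 234), (-2.0, 234), (-1.0, 235), (0.0, 235), (1.0, 234), (2.0, 233), (3.0, 232), (4.0, 229), (5.0, 221), (6.0, 213), (7.0, 203), (8.0, 191), (9.0, 177), (10.0, 163), (11.0, 151), (12.0, 147), (13.0, 150), (14.0, 153), (15.0, 158)]
white -10.5 8.5 top off 0.5 gap -46.0 45.0 bubble rel centre -0.51 mm
```

View pics/c5.png

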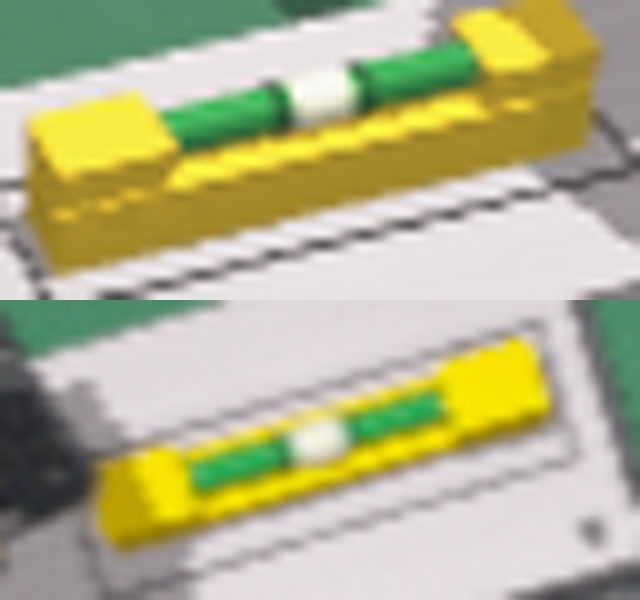

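Ring midpoints against bubble centre give an offset of −0.15 mm (scene) and about −0.2 mm (top). The level is inside the outline and the press is about 13 N, against the 6–8 N needed to reach the stop. Handing in.

```bash
python3 -c "
import bub
from h import *
bub.prof('scene',read_camera('scene')[0]); s=observe(); print(s['time'],s['contact_force'],s['opening']); print(hand_in())"
```

```text
white -6.0 12.0 scene off 0.0 gap -43.0 49.5 bubble rel centre -0.25 mm
21.5 [ 0.10419403 -1.70314619 12.87678767] 0.04384221181085646
the job is handed in; nothing more can be done
None
```

The job is done and handed in at 21.5 s. The small yellow level lies vial up, lengthwise inside the black outline, and released. The foot knob is gripped, pressed to its stop and turned about 75° clockwise until the bubble was centred.

**Bubble:** measured against the rings, it is about 0.15 mm (scene camera) and 0.2 mm (top camera) off centre. A cruder measure, using the ends of the vial gap, gave −0.25 mm (scene) and −0.5 to −0.8 mm (top). All of these put it slightly towards the hinge end, and I made no further correction.

**Knob:** the press was about 13 N down at the end. The tool sank about 10 mm before the force rose sharply, which is how I judged the stop was reached. The grip still held at 44 mm opening.

**Other things:** I did not touch anything else on the bench on purpose, but I took no last picture of the whole bench to confirm that nothing had moved.

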